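# Prop the cutting board with the full tin

## Robot

A 6-joint arm with a two-finger parallel gripper is mounted at the origin on the work surface. World frame = base frame: x ahead of the robot, y to its left, z up, the work surface at z = 0. Lengths are in m, angles in rad, forces in N, time in s.
With the tool pointing down it reaches from about 0.3 to 0.775 m from the base axis. Payload 14.6 kg.
Tool frame: the origin (TCP) lies midway between the tips of the shut fingers; the grasp point (between the pads) lies 19 mm behind it; z points along the fingers, y is the direction in which the jaws open and shut (so a half turn about z gives the same grasp; the last joint's range is limited). The gripper opens to 94 mm and grips with 3 to 60 N. Pads are 16 mm wide; open, the fingers measure 119 mm over their backs; the gripper's body (75 mm by 177 mm) begins 78 mm behind the grasp point.
Start: joints at [-1.303, 0.3, 1.521, -0, 1.321, -0.067], TCP at [0.181, -0.519, 0.205] pointing down, gripper open.
Joint ranges: [-3.03, 3.03], [-0.79, 2.21], [0.23, 2.52], [-1.04, 4.18], [0, 3.07], [-2.55, 2.55]. Speed limits (rad/s): [2.22, 2.22, 2.57, 3.14, 3.14, 3.14].

## Interface

Orientations are given as [roll, pitch, yaw] about the fixed x, y, z axes, in that order (R = Rz(yaw) Ry(pitch) Rx(roll)).
In Python, from station import readout, imaging, job gives the robot as it stands.
- The arm moves only by the tool arm_command, never from a script. Its argument "increments" is a list of rows, each an object with "gripper": the opening, from 0 (shut) to 1 (fully open); "slide": the shift along the world's x, y, z in m, a list of three; "yaw": the turn about the world's z in rad. A call has 1 to 8 rows; each row is the pose to reach, as a shift and turn from the pose commanded when the call began; what a row does not reach only later rows make up. A row lasts 1/8 s, in which the tool goes at most 62.5 mm and 10.7 degrees, less where a joint would pass 70% of its speed; a pose out of reach is approached as far as the arm can. A call with a gripper value outside its range is refused whole. The fingers move at their own pace and stop on an object; "grip_force" is the grip in N (left out, the last holds). Time passes only in rows, so rows that repeat a pose let the fingers close. It gives the time, the measured TCP pose, the force and the opening at its end, in the units of the state.
- readout.get_obs(): the state, without advancing time (a new reading comes with each control period).
- imaging.camera(name): name is "scene" or "top"; returns a dict with "color" (384x512x3 uint8, red, green, blue), "mtx" (3x3 intrinsics, pixels), "rvec" (rotation vector, rad) and "tvec" (3), from world to camera coordinates, as OpenCV has them. Camera axes: x right, y down, z forward; pixel columns grow to the right and rows downward; lengths in m; the calibration is good to about 2 mm. A picture is of the moment at which its call begins. There is no depth.
- job.hand_in(): hands the job in, once; it reports no verdict.
The state is a dict: "time_s": time; "qpos": joint angles; "joint_vel": joint speeds; "tau": joint torques, N m; "ee_pos": TCP position; "eef_rot": TCP orientation; "force": force on the tool from outside, world axes, zero at the start; "moment": the same for the moment, N m; "grip_width": finger opening in m.
Only numpy, scipy, OpenCV 4.12 (cv2) and the standard library are available. Lean on these libraries where they do the work, as an engineer would, in place of code of your own. Each camera call takes 0.05 s, during which the arm holds its last target. There are 200 camera calls.

## Task

The cutting board has slid down the panel beside the counter. Nudge both green tins to feel which one is full, then use the full tin to push the board's foot in until it is fully home against the metal batten, so the board leans steeply on the panel, and leave that tin close against the middle of the foot as a block. Do not touch the board with the robot, keep the empty tin well away from the board, and leave the mug, jar and bowl where they are.

Things in the scene. Friction and masses are not known exactly. Their poses are not given: they have to be found in the camera images.
- tin_a: Round green tin with brass lid rim, 103 mm wide, 61 mm high (body 100 mm): too wide to grasp. Origin: centre of underside, z up. The two look alike; one is full of metal fittings (0.84-0.98 kg), the other nearly empty (0.2-0.22 kg), which one varies. Pushed below 45 mm height it slides without tipping: about 4-7 N if full, 1-1.6 N if empty. Contents shift 4 mm.
- tin_b: Round green tin with brass lid rim, 103 mm wide, 61 mm high (body 100 mm): too wide to grasp. Origin: centre of underside, z up. The two look alike; one is full of metal fittings (0.84-0.98 kg), the other nearly empty (0.2-0.22 kg), which one varies. Pushed below 45 mm height it slides without tipping: about 4-7 N if full, 1-1.6 N if empty. Contents shift 4 mm.
- board: Wooden board 180 wide, 240 high, 12 mm thick, 0.28 kg. Origin: middle of lower REAR edge, which stands on the counter; x along the foot, z up the board, y towards the panel (front face at y = -12 mm). Starts leaning 32 deg, rear edge 127 mm from the panel; home it leans 16 deg, rear edge 66 and front lower edge 78 mm from the panel. Pushing the foot in takes 2-5 N besides the tin.
- panel: Fixed upright wooden end panel on the work mat, 340 mm wide, 270 mm high, 22 mm thick; its face looks to its own -y. Origin: foot of that face, middle of its width; x along the face, y into the panel (away from the board), z up.
- batten (a point): Middle of the foot of the front face of the aluminium batten fixed to the mat in front of the panel (340 mm long, 8 mm high, 14 mm deep), parallel to the panel; 63.7 mm from the panel's face. Axes as the panel's. The stop for the board's foot.
- worktop: Cork-coloured hard work mat fixed on the counter, 660 x 1000 x 3 mm; everything stands on it, so its top is at height 3 mm. Origin: centre of its underside.
- mug: Blue mug, 76 mm across, 85 mm high; bystander. Origin: centre of its underside.
- jar: Amber jar with an orange cap, 48 mm across, 75 mm high; bystander. Origin: centre of its underside.
- bowl: Terracotta bowl, 110 mm across, 45 mm high; bystander. Origin: centre of its underside.
Mind the look-alikes: they are no part of the job. There is more than one size of the board; the job needs the larger.

How it is judged:
On the way, in this order (a step that is already met when the one before it is completed fails the run):
1. both tins have been nudged (each at least 8 mm from its start) (distance of each of tin_a, tin_b from where it was at the start of the episode above 0.008 m).
2. the board's foot is home: its lower rear edge is within 74 mm of the panel's face (y of board in the frame of panel above -0.074 m), for 0.2 s.
At the end, for the whole second after the job is handed in: Full tin upright, centre within 138 mm of the panel (128 is touching) and 45 mm of the foot's middle along it; board's rear edge within 74 mm of the panel, leaning 11-21 degrees, parallel within 4; empty tin's centre over 110 mm from the foot's middle, upright; all at rest ((((contact force between tin_a and worktop above 7.2 N and x of tin_a in the frame of board between -0.045 and 0.045 m and y of tin_a in the frame of panel above -0.138 m) and horizontal distance between tin_b and board above 0.11 m) or ((contact force between tin_b and worktop above 7.2 N and x of tin_b in the frame of board between -0.045 and 0.045 m and y of tin_b in the frame of panel above -0.138 m) and horizontal distance between tin_a and board above 0.11 m)) and y of board in the frame of panel above -0.074 m and angle between board's own z axis and vertical between 0.2 and 0.36 rad and angle between the x axis of board and the x axis of panel, either way round below 0.07 rad and angle between each of tin_a, tin_b's own z axis and vertical below 0.06 rad and linear speed of each of board, tin_a, tin_b below 0.02 m/s).
It fails at once if the robot touches the board (contact force between any of the fingers, the arm and board above 0.5 N).
It fails at once if the mug, jar or bowl is moved by more than 20 mm (distance of any of mug, jar, bowl from where it was at the start of the episode above 0.02 m).
It fails at once if a tin is tipped by more than 29 degrees (angle between any of tin_a, tin_b's own z axis and vertical above 0.5 rad).
It also fails if it takes over 72 s, if anything falls off the work surface, if the arm or the gripper's body presses on something with over 40 N, if the wrist force passes 120 N, or if a joint passes its speed limit or range.

## Working session

There is one attempt and no reset: what is moved stays moved. The work goes in short steps, Python scripts to look and compute and a tool call to move; the robot and the scene stay as the last step left them, time stands still between calls to the robot, and variables do not carry over. Pictures are saved under pics/ and viewed, about 8 in all and at most 12, crops included, and the job is handed in when it is done.

Besides the shell and the picture viewer there is one more tool, called after ">>>" as a command line: name --argument value ..., lists and objects as JSON in quotes. arm_command: Moves the arm, as the interface text tells. Its arguments: {"type":"object","properties":{"increments":{"type":"array","items":{"type":"object","properties":{"gripper":{"type":"number"},"slide":{"type":"array","items":{"type":"number"}},"yaw":{"type":"number"}}}},"grip_force":{"type":"number"}},"required":["increments"]}

```bash
mkdir -p pics; ls; cat > h.py <<'E'
import numpy as np, cv2
from station import readout, imaging, job
def cam(n):
    c=imaging.camera(n); c['R']=cv2.Rodrigues(np.array(c['rvec'],float))[0]; c['t']=np.array(c['tvec'],float).ravel(); c['K']=np.array(c['mtx'],float); return c
def save(c,f,s=1.5): cv2.imwrite(f,cv2.resize(c['color'][:,:,::-1],None,fx=s,fy=s))
def ray(c,u,v,z):
    d=c['R'].T@np.linalg.inv(c['K'])@[u,v,1.]; o=-c['R'].T@c['t']; return o+d*(z-o[2])/d[2]
def proj(c,p):
    q=c['K']@(c['R']@np.array(p,float)+c['t']); return q[:2]/q[2]
E
python3 - <<'E'
from h import *
print(readout.get_obs())
for n in ('top','scene'):
    c=cam(n); save(c,f'pics/{n}0.png'); print(n,c['K'].round(1).tolist(),-c['R'].T@c['t'])
E
```

```text
pics
{'time_s': 0.0, 'qpos': array([-1.30255705e+00,  3.00457835e-01,  1.52161607e+00, -2.23138543e-05,
        1.32070277e+00, -6.65803634e-02]), 'joint_vel': array([-0.00067851, -0.00056454,  0.00071462,  0.00024718,  0.00037567,
        0.00095992]), 'tau': array([-2.54522405e-03, -5.31799221e+01, -3.52743208e+01,  7.06912042e-02,
        2.43211380e-02, -8.08589402e-05]), 'ee_pos': array([ 0.18065719, -0.51918818,  0.20487881]), 'eef_rot': array([-3.14040982e+00, -5.72088592e-05,  3.34825142e-01]), 'force': array([ 0.45784504, -0.54437544,  0.18776246]), 'moment': array([ 0.04044184, -0.04152782, -0.0181197 ]), 'grip_width': 0.0940903247505114}
top [[476.5, 0.0, 255.5], [0.0, 476.5, 186.8], [0.0, 0.0, 1.0]] [0.24931465 0.16079336 1.66617776]
scene [[393.3, 0.0, 260.7], [0.0, 393.3, 183.4], [0.0, 0.0, 1.0]] [1.12290226 0.52683156 1.11242719]
```

View pics/top0.png

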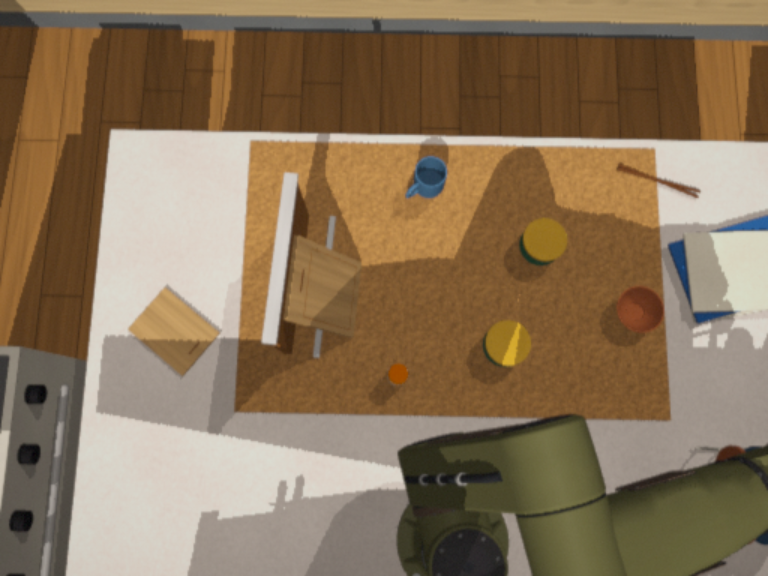

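View pics/scene0.png

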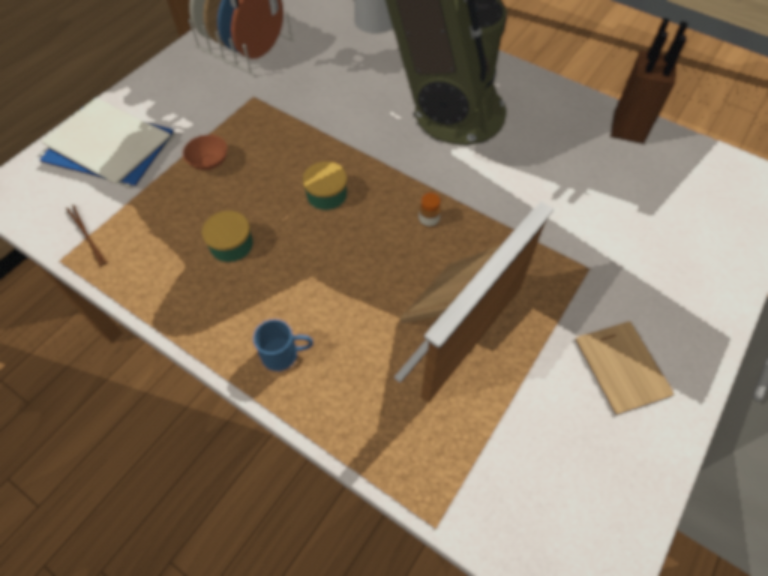

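The top view (1.5x) shows the tin lids at about (545,241) and (508,344). The panel's top edge runs from (297,173) to (270,343), and the batten ends are near (331,217) and (317,356). The board's foot edge runs from (362,265) to (352,335). The mug is at (430,177), the jar at (398,373) and the bowl at (640,309). The small board lying on the counter is the look-alike. Next I'll measure these.

```bash
cat >> h.py <<'E'
def lids(c,z=0.064):
    hsv=cv2.cvtColor(c['color'],cv2.COLOR_RGB2HSV)
    m=cv2.inRange(hsv,(20,190,60),(32,255,255)); m=cv2.morphologyEx(m,cv2.MORPH_OPEN,np.ones((3,3)))
    out=[]
    for k in cv2.findContours(m,cv2.RETR_EXTERNAL,cv2.CHAIN_APPROX_NONE)[0]:
        if cv2.contourArea(k)<150: continue
        e=cv2.fitEllipse(cv2.convexHull(k)); out.append((ray(c,*e[0],z)[:2].round(4),np.round(e[0],1),np.round(e[1],1)))
    return out
E
python3 - <<'E'
from h import *
for n in ('top','scene'):
    c=cam(n)
    hsv=cv2.cvtColor(c['color'],cv2.COLOR_RGB2HSV)
    for l in lids(c): print(n,l)
    if n=='top':
        for nm,(u,v) in dict(tinlid=(363,161),lid2=(335,229),cork=(300,200),board=(215,190)).items(): print(nm,hsv[v,u])
        P=lambda u,v,z: ray(c,u/1.5,v/1.5,z)[:2].round(4)
        print('panel top R edge',P(297,173,.273),P(276,345,.273),'L',P(284,173,.273),P(262,343,.273))
        print('batten',P(335,217,.011),P(321,356,.011))
        print('foot',P(362,265,.003),P(352,335,.003),'boardtop',P(300,237,.21),P(285,303,.21))
        print('mug',P(430,177,.088),'jar',P(398,373,.078),'bowl',P(640,309,.048))
        print('mat',P(250,140,.003),P(655,150,.003),P(670,418,.003),P(236,410,.003))
        cv2.imwrite('pics/crop.png',cv2.resize(c['color'][105:245,150:290,::-1],None,fx=4,fy=4,interpolation=cv2.INTER_CUBIC))
E
```

```text
top (array([ 0.4356, -0.1189]), array([338.3, 228.1]), array([28.9, 29.6]))
top (array([ 0.6767, -0.2077]), array([362.8, 159.4]), array([27.4, 28.9]))
tinlid [ 21 200 149]
lid2 [ 20 197 153]
cork [ 16 155 127]
board [ 17 135 144]
panel top R edge [0.7511 0.3437] [0.3973 0.3696] L [0.7506 0.3703] [0.4007 0.3971]
batten [0.736 0.282] [0.4016 0.3037]
foot [0.6208 0.2144] [0.4527 0.2337] boardtop [0.6324 0.3396] [0.4911 0.3647]
mug [0.814  0.0591] jar [0.3612 0.1265] bowl [ 0.5197 -0.4269]
mat [0.9318 0.4988] [ 0.9253 -0.5011] [ 0.2759 -0.4987] [0.2753 0.4944]
```

View pics/crop.png

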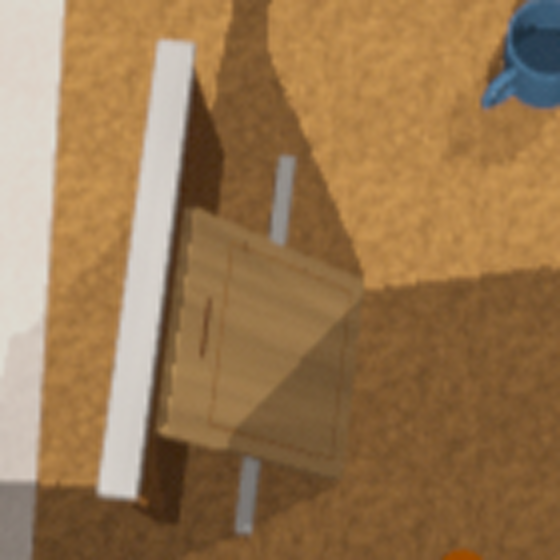

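```bash
sed -i 's/(20,190,60),(32,255,255)/(18,180,60),(33,255,255)/' h.py; python3 - <<'E'
from h import *
for n in ('top','scene'):
    c=cam(n)
    for l in lids(c): print(n,l)
    if n=='top':
        P=lambda u,v,z: ray(c,150+u/4,105+v/4,z)[:2]
        a,b=P(193,45,.273),P(137,497,.273); d=(a-b)/np.linalg.norm(a-b); nn=np.array([-d[1],d[0]])
        print('panel',a,b,np.linalg.norm(a-b),np.degrees(np.arctan2(d[1],d[0])))
        e,f=P(294,157,.011),P(250,533,.011); g=(e-f);print('batten',e,f,np.linalg.norm(g),np.degrees(np.arctan2(g[1],g[0])))
        r,s=P(363,287,.0094),P(340,474,.0094); g=r-s;print('foot',r,s,np.linalg.norm(g),np.degrees(np.arctan2(g[1],g[0])))
        print('dist to panel: batten',(a-e)@nn,(a-f)@nn,'foot',(a-r)@nn,(a-s)@nn)
E
```

```text
top (array([ 0.4356, -0.1194]), array([338.5, 228.1]), array([29.7, 30.6]))
top (array([ 0.6772, -0.2082]), array([362.9, 159.3]), array([28.1, 29.4]))
panel [0.74814178 0.34279349] [0.39951124 0.36899967] 0.3496140958154335 -4.298776627797916
batten [0.73756511 0.2814475 ] [0.39836439 0.30874309] 0.340297193044618 -4.600696578893058
foot [0.61901619 0.21629233] [0.45140115 0.232215  ] 0.1683696301274077 -5.4265560834954005
dist to panel: batten 0.06196620642580621 0.06017301961047484 foot 0.13582420464531111 0.13251032096521947
```

>>> arm_command --increments '[{"slide":[0.03,0.04,0],"yaw":0.18,"gripper":0.64},{"slide":[0.06,0.08,0],"yaw":0.36,"gripper":0.64},{"slide":[0.1,0.12,0],"yaw":0.54,"gripper":0.64},{"slide":[0.13,0.16,0],"yaw":0.72,"gripper":0.64},{"slide":[0.16,0.2,0],"yaw":0.9,"gripper":0.64},{"slide":[0.2,0.24,0],"yaw":1.08,"gripper":0.64},{"slide":[0.23,0.27,0],"yaw":1.163,"gripper":0.64},{"slide":[0.248,0.294,0],"yaw":1.163,"gripper":0.64}]'

```text
time_s: 1.3
ee_pos: [0.4298, -0.224, 0.2054]
eef_rot: [3.142, -0.0, 1.5]
force: [-0.5, -0.7, 0.8]
grip_width: 0.0603
```

>>> arm_command --increments '[{"slide":[0,0,-0.06]},{"slide":[0,0,-0.12]},{"slide":[0,0,-0.17]},{"slide":[0,0,-0.177]},{"slide":[0,0,-0.177]}]'

```text
invalid input
```

>>> arm_command --increments '[{"slide":[0.001,0.015,0]},{"slide":[0.002,0.03,0]},{"slide":[0.003,0.04,0]},{"slide":[0.003,0.045,0]},{"slide":[0.004,0.05,0]},{"slide":[0.004,0.055,0]},{"slide":[0.004,0.06,0]}]'

```text
invalid input
```

>>> arm_command --increments '[{"slide":[0,0.005,0]},{"slide":[0.001,0.01,0]}]'

```text
invalid input
```

>>> arm_command --increments '[{"slide":[0,0.005,0]},{"slide":[0.001,0.01,0]}]'

```text
invalid input
```

>>> arm_command --increments '[{"slide":[0,0,-0.06],"yaw":0,"gripper":0.64},{"slide":[0,0,-0.12],"yaw":0,"gripper":0.64},{"slide":[0,0,-0.17],"yaw":0,"gripper":0.64},{"slide":[0,0,-0.177],"yaw":0,"gripper":0.64},{"slide":[0,0,-0.177],"yaw":0,"gripper":0.64}]'

```text
time_s: 1.92
ee_pos: [0.4293, -0.2259, 0.0296]
eef_rot: [3.141, 0.0, 1.498]
force: [0.9, -0.5, 1.3]
grip_width: 0.0603
```

>>> arm_command --increments '[{"slide":[0.001,0.015,0],"yaw":0,"gripper":0.64},{"slide":[0.002,0.03,0],"yaw":0,"gripper":0.64},{"slide":[0.003,0.04,0],"yaw":0,"gripper":0.64},{"slide":[0.003,0.045,0],"yaw":0,"gripper":0.64},{"slide":[0.004,0.05,0],"yaw":0,"gripper":0.64},{"slide":[0.004,0.055,0],"yaw":0,"gripper":0.64},{"slide":[0.004,0.06,0],"yaw":0,"gripper":0.64}]'

```text
time_s: 2.8
ee_pos: [0.4325, -0.1656, 0.0284]
eef_rot: [-3.141, 0.001, 1.498]
force: [-2.4, -4.9, -0.2]
grip_width: 0.0603
```

>>> arm_command --increments '[{"slide":[0,0.005,0],"yaw":0,"gripper":0.64},{"slide":[0.001,0.01,0],"yaw":0,"gripper":0.64}]'

```text
time_s: 3.05
ee_pos: [0.4337, -0.1557, 0.0285]
eef_rot: [3.141, 0.001, 1.498]
force: [-0.9, -5.0, -0.9]
grip_width: 0.0598
```

>>> arm_command --increments '[{"slide":[0,0.005,0],"yaw":0,"gripper":0.64},{"slide":[0.001,0.01,0],"yaw":0,"gripper":0.64}]'

```text
time_s: 3.3
ee_pos: [0.4347, -0.1457, 0.0285]
eef_rot: [3.141, 0.001, 1.498]
force: [-1.0, -5.7, 0.2]
grip_width: 0.0599
```

```bash
python3 - <<'E'
from h import *
print(readout.get_obs()['force'])
c=cam('top')
for l in lids(c): print(l)
E
```

```text
[-1.03291436 -5.72502892  0.15294345]
(array([ 0.4431, -0.0867]), array([328.7, 225.8]), array([22.5, 32.3]))
(array([ 0.6778, -0.2085]), array([363. , 159.1]), array([28.3, 29.3]))
```

About 5–5.7 N to slide the nearer tin, so it's the full one. Now I'll nudge the other.

>>> arm_command --increments '[{"slide":[0,-0.04,0],"yaw":0,"gripper":0.64},{"slide":[0,-0.05,0.03],"yaw":0,"gripper":0.64},{"slide":[0.03,-0.07,0.08],"yaw":0,"gripper":0.64},{"slide":[0.08,-0.09,0.1],"yaw":0,"gripper":0.64},{"slide":[0.13,-0.12,0.1],"yaw":0,"gripper":0.64},{"slide":[0.18,-0.15,0.1],"yaw":0,"gripper":0.64},{"slide":[0.237,-0.165,0.1],"yaw":0,"gripper":0.64},{"slide":[0.237,-0.165,0.1],"yaw":0,"gripper":0.64}]'

```text
time_s: 4.35
ee_pos: [0.6734, -0.3105, 0.1252]
eef_rot: [-3.139, -0.001, 1.498]
force: [-0.8, 0.3, -1.1]
grip_width: 0.0605
```

>>> arm_command --increments '[{"slide":[0,0,-0.05],"yaw":0,"gripper":0.64},{"slide":[0,0,-0.1],"yaw":0,"gripper":0.64},{"slide":[0,0,-0.1],"yaw":0,"gripper":0.64}]'

```text
time_s: 4.72
ee_pos: [0.6692, -0.3092, 0.0247]
eef_rot: [-3.135, -0.003, 1.498]
force: [-0.0, 0.6, 0.1]
grip_width: 0.0603
```

>>> arm_command --increments '[{"slide":[0.001,0.015,0.003],"yaw":0,"gripper":0.64},{"slide":[0.002,0.03,0.003],"yaw":0,"gripper":0.64},{"slide":[0.003,0.04,0.003],"yaw":0,"gripper":0.64},{"slide":[0.003,0.045,0.003],"yaw":0,"gripper":0.64},{"slide":[0.004,0.05,0.003],"yaw":0,"gripper":0.64},{"slide":[0.004,0.055,0.003],"yaw":0,"gripper":0.64},{"slide":[0.004,0.06,0.003],"yaw":0,"gripper":0.64}]'

```text
time_s: 5.6
ee_pos: [0.6756, -0.2506, 0.0314]
eef_rot: [-3.142, 0.0, 1.497]
force: [-0.2, -1.7, 0.7]
grip_width: 0.0603
```

>>> arm_command --increments '[{"slide":[0,0.005,0],"yaw":0,"gripper":0.64},{"slide":[0.001,0.01,0],"yaw":0,"gripper":0.64}]'

```text
time_s: 5.85
ee_pos: [0.6767, -0.2402, 0.0314]
eef_rot: [-3.142, 0.0, 1.498]
force: [-0.9, -1.2, 1.3]
grip_width: 0.0604
```

>>> arm_command --increments '[{"slide":[0,0.005,0],"yaw":0,"gripper":0.64},{"slide":[0.001,0.01,0],"yaw":0,"gripper":0.64}]'

```text
time_s: 6.1
ee_pos: [0.6777, -0.2301, 0.0314]
eef_rot: [-3.142, 0.0, 1.498]
force: [-0.4, -1.7, 0.3]
grip_width: 0.0602
```

>>> arm_command --increments '[{"slide":[0,-0.03,0],"yaw":0,"gripper":0.64},{"slide":[0,-0.05,0.03],"yaw":0,"gripper":0.64},{"slide":[0,-0.05,0.08],"yaw":0,"gripper":0.64},{"slide":[-0.05,-0.02,0.1],"yaw":0,"gripper":0.64},{"slide":[-0.1,0.01,0.1],"yaw":0,"gripper":0.64},{"slide":[-0.15,0.03,0.1],"yaw":0,"gripper":0.64},{"slide":[-0.2,0.04,0.1],"yaw":0,"gripper":0.64},{"slide":[-0.24,0.04,0.1],"yaw":0,"gripper":0.64}]'

```text
time_s: 7.1
ee_pos: [0.4361, -0.1893, 0.1316]
eef_rot: [3.141, -0.0, 1.499]
force: [0.5, -0.6, 0.1]
grip_width: 0.0601
```

```bash
python3 - <<'E'
from h import *
o=readout.get_obs();print(o['time_s'],o['ee_pos'],o['force'])
c=cam('top')
for l in lids(c): print(l)
save(c,'pics/t1.png')
E
```

```text
7.1 [ 0.43612306 -0.18934664  0.13160062] [ 0.54784006 -0.64245023  0.11177399]
(array([ 0.4397, -0.0964]), array([331.6, 226.8]), array([30. , 30.9]))
(array([ 0.6811, -0.181 ]), array([355.1, 158. ]), array([28.2, 29.4]))
```

View pics/t1.png

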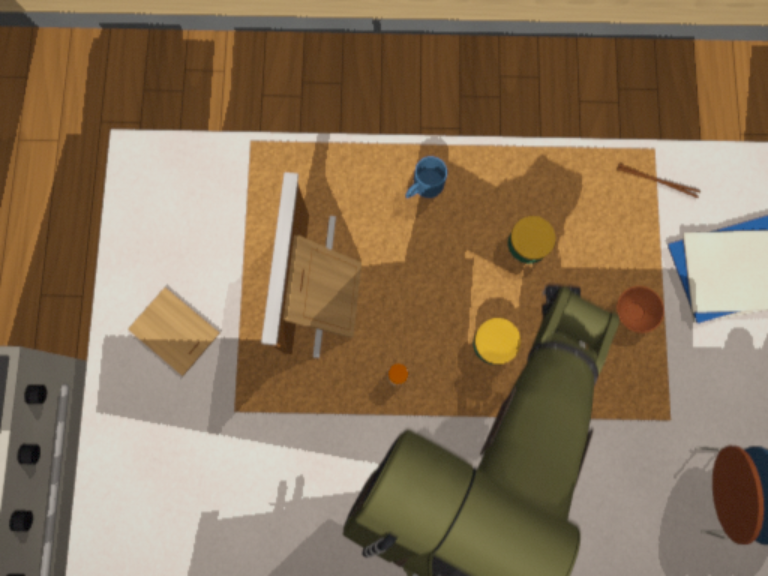

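The near tin reads about 5.5 N and the far one about 1.5 N, so the near tin at (0.440,-0.096) is the full one. The view shows it at (497,341), with the mug, jar and bowl unmoved. I'll cradle it between the open fingers and push.

>>> arm_command --increments '[{"slide":[0,0,-0.05],"yaw":0,"gripper":0.64},{"slide":[0,0,-0.1],"yaw":0,"gripper":0.64},{"slide":[0,0,-0.102],"yaw":0,"gripper":0.64},{"slide":[0.001,0.015,-0.102],"yaw":0,"gripper":0.64},{"slide":[0.002,0.03,-0.102],"yaw":0,"gripper":0.64},{"slide":[0.003,0.04,-0.102],"yaw":0,"gripper":0.64},{"slide":[0.003,0.047,-0.102],"yaw":0,"gripper":0.64}]'

```text
time_s: 8.02
ee_pos: [0.4413, -0.1434, 0.0305]
eef_rot: [3.14, 0.002, 1.499]
force: [-3.5, -8.5, 6.5]
grip_width: 0.0602
```

>>> arm_command --increments '[{"slide":[0.003,0.007,0],"yaw":0,"gripper":0.64},{"slide":[0.006,0.014,0],"yaw":0,"gripper":0.64},{"slide":[0.009,0.021,0],"yaw":0,"gripper":0.64},{"slide":[0.012,0.028,0],"yaw":0,"gripper":0.64},{"slide":[0.015,0.035,0],"yaw":0,"gripper":0.64},{"slide":[0.018,0.042,0],"yaw":0,"gripper":0.64},{"slide":[0.021,0.049,0],"yaw":0,"gripper":0.64},{"slide":[0.024,0.056,0],"yaw":0,"gripper":0.64}]'

```text
time_s: 9.02
ee_pos: [0.465, -0.0878, 0.0303]
eef_rot: [3.141, 0.002, 1.498]
force: [-3.4, -8.1, 5.5]
grip_width: 0.06
```

>>> arm_command --increments '[{"slide":[0.003,0.007,0],"yaw":0,"gripper":0.64},{"slide":[0.006,0.014,0],"yaw":0,"gripper":0.64},{"slide":[0.009,0.021,0],"yaw":0,"gripper":0.64},{"slide":[0.012,0.028,0],"yaw":0,"gripper":0.64},{"slide":[0.015,0.035,0],"yaw":0,"gripper":0.64},{"slide":[0.018,0.042,0],"yaw":0,"gripper":0.64},{"slide":[0.021,0.049,0],"yaw":0,"gripper":0.64},{"slide":[0.024,0.056,0],"yaw":0,"gripper":0.64}]'

```text
time_s: 10.02
ee_pos: [0.4889, -0.0318, 0.0303]
eef_rot: [3.141, 0.002, 1.498]
force: [-4.1, -8.3, 7.3]
grip_width: 0.0603
```

```bash
python3 - <<'E'
from h import *
o=readout.get_obs();print(o['time_s'],o['ee_pos'],o['force'])
c=cam('top')
for l in lids(c): print(l)
c=cam('scene'); save(c,'pics/s2.png')
for l in lids(c): print(l)
E
```

```text
10.025 [ 0.48889493 -0.03178478  0.03033684] [-4.13937509 -8.26924579  7.34127853]
(array([0.4919, 0.0331]), array([293.3, 210.8]), array([18.3, 29.8]))
(array([ 0.682 , -0.1812]), array([355.1, 157.8]), array([28.1, 29.4]))
```

View pics/s2.png

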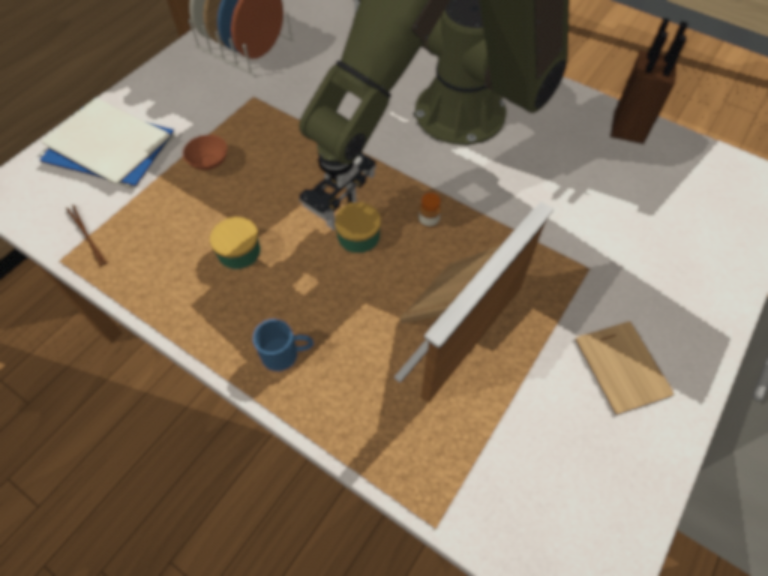

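The scene view shows the full tin seated between the fingers at (358,222), with the board untouched. The empty tin is at (236,242). The upward force is probably friction from the 1 mm sag, so I'll lift slightly and carry on.

```bash
python3 - <<'E'
from h import *
c=cam('scene')
print(ray(c,358/1.5,222/1.5,.064))
E
```

```text
[0.49630286 0.02518936 0.064     ]
```

>>> arm_command --increments '[{"slide":[0.003,0.007,0.001],"yaw":0,"gripper":0.64},{"slide":[0.006,0.014,0.001],"yaw":0,"gripper":0.64},{"slide":[0.009,0.021,0.001],"yaw":0,"gripper":0.64},{"slide":[0.012,0.028,0.001],"yaw":0,"gripper":0.64},{"slide":[0.015,0.035,0.001],"yaw":0,"gripper":0.64},{"slide":[0.018,0.042,0.001],"yaw":0,"gripper":0.64},{"slide":[0.021,0.049,0.001],"yaw":0,"gripper":0.64},{"slide":[0.024,0.056,0.001],"yaw":0,"gripper":0.64}]'

```text
time_s: 11.18
ee_pos: [0.5129, 0.025, 0.0304]
eef_rot: [-3.141, -0.0, 1.498]
force: [-1.6, -4.2, -1.4]
grip_width: 0.0605
```

>>> arm_command --increments '[{"slide":[0.002,0.007,0],"yaw":0,"gripper":0.64},{"slide":[0.004,0.014,0],"yaw":0,"gripper":0.64},{"slide":[0.006,0.021,0],"yaw":0,"gripper":0.64},{"slide":[0.008,0.028,0],"yaw":0,"gripper":0.64},{"slide":[0.009,0.035,0],"yaw":0,"gripper":0.64},{"slide":[0.01,0.042,0],"yaw":0,"gripper":0.64}]'

```text
time_s: 11.92
ee_pos: [0.5228, 0.067, 0.0304]
eef_rot: [3.142, -0.0, 1.498]
force: [-0.5, -4.5, -3.2]
grip_width: 0.0599
```

```bash
python3 - <<'E'
from h import *
o=readout.get_obs();print(o['time_s'],o['ee_pos'],o['force'])
c=cam('top')
for l in lids(c): print(l)
cv2.imwrite('pics/c3.png',cv2.resize(c['color'][95:255,150:350,::-1],None,fx=4,fy=3.75,interpolation=cv2.INTER_CUBIC))
E
```

```text
11.925 [0.52279487 0.0670044  0.03044275] [-0.51507489 -4.49162848 -3.16431328]
(array([0.5243, 0.1337]), array([263.8, 200.8]), array([17.4, 27.9]))
(array([ 0.6825, -0.181 ]), array([355.1, 157.6]), array([28.2, 29.5]))
```

View pics/c3.png

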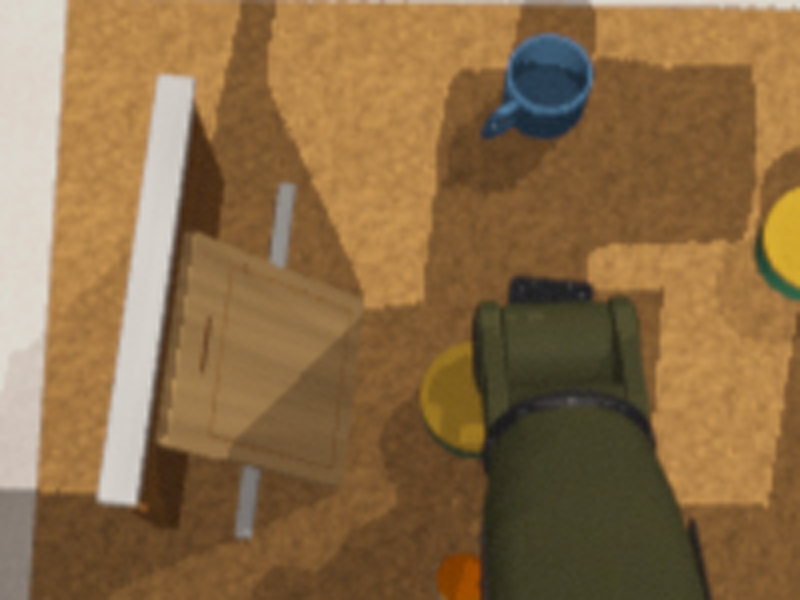

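The tin is at about (0.525,0.112), and its lid's left edge is at crop pixel 421. It lines up with the foot's middle at x≈0.535, so I'll now push along the panel normal.

>>> arm_command --increments '[{"slide":[0.0005,0.007,0],"yaw":0,"gripper":0.64},{"slide":[0.001,0.014,0],"yaw":0,"gripper":0.64},{"slide":[0.0015,0.021,0],"yaw":0,"gripper":0.64},{"slide":[0.002,0.028,0],"yaw":0,"gripper":0.64},{"slide":[0.0025,0.035,0],"yaw":0,"gripper":0.64},{"slide":[0.003,0.041,0],"yaw":0,"gripper":0.64},{"slide":[0.0035,0.046,0],"yaw":0,"gripper":0.64},{"slide":[0.004,0.05,0],"yaw":0,"gripper":0.64}]'

```text
time_s: 12.98
ee_pos: [0.5267, 0.1168, 0.0305]
eef_rot: [-3.142, 0.0, 1.498]
force: [-0.8, -6.1, 0.3]
grip_width: 0.0598
```

>>> arm_command --increments '[{"slide":[0.0003,0.004,0],"yaw":0,"gripper":0.64},{"slide":[0.0006,0.008,0],"yaw":0,"gripper":0.64},{"slide":[0.0009,0.012,0],"yaw":0,"gripper":0.64},{"slide":[0.0012,0.016,0],"yaw":0,"gripper":0.64},{"slide":[0.0015,0.02,0],"yaw":0,"gripper":0.64},{"slide":[0.0018,0.024,0],"yaw":0,"gripper":0.64},{"slide":[0.0021,0.028,0],"yaw":0,"gripper":0.64},{"slide":[0.0024,0.032,0],"yaw":0,"gripper":0.64}]'

```text
time_s: 13.98
ee_pos: [0.5292, 0.1481, 0.0306]
eef_rot: [-3.142, 0.001, 1.498]
force: [-0.8, -9.7, 1.2]
grip_width: 0.0602
```

```bash
python3 - <<'E'
from h import *
o=readout.get_obs();print(o['time_s'],o['ee_pos'],o['force'])
c=cam('top')
cv2.imwrite('pics/c4.png',cv2.resize(c['color'][95:255,150:350,::-1],None,fx=4,fy=3.75,interpolation=cv2.INTER_CUBIC))
E
```

```text
13.975 [0.52916711 0.1481397  0.03058216] [-0.82178393 -9.68128608  1.18465497]
```

View pics/c4.png

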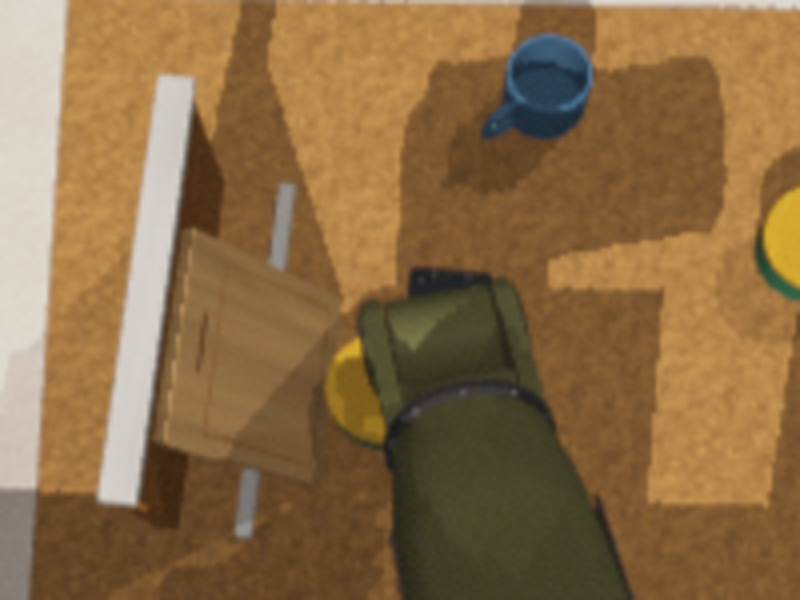

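The board is sliding in: its foot corners are now at crop (343,300) and (312,482), and the tin is centred on the foot. The force is about 10 N. Continuing more slowly.

>>> arm_command --increments '[{"slide":[0.0005,0.004,0],"yaw":0,"gripper":0.64},{"slide":[0.001,0.008,0],"yaw":0,"gripper":0.64},{"slide":[0.0015,0.012,0],"yaw":0,"gripper":0.64},{"slide":[0.002,0.016,0],"yaw":0,"gripper":0.64},{"slide":[0.0025,0.019,0],"yaw":0,"gripper":0.64},{"slide":[0.003,0.022,0],"yaw":0,"gripper":0.64},{"slide":[0.0033,0.025,0],"yaw":0,"gripper":0.64},{"slide":[0.0036,0.028,0],"yaw":0,"gripper":0.64}]'

```text
time_s: 15.02
ee_pos: [0.5327, 0.1762, 0.0306]
eef_rot: [-3.141, 0.001, 1.498]
force: [-1.1, -9.6, 2.2]
grip_width: 0.0601
```

```bash
python3 - <<'E'
from h import *
o=readout.get_obs();print(o['time_s'],o['ee_pos'],o['force'])
c=cam('top')
cv2.imwrite('pics/c5.png',cv2.resize(c['color'][105:245,150:290,::-1],None,fx=4,fy=4,interpolation=cv2.INTER_CUBIC))
E
```

```text
15.025 [0.53267282 0.17615095 0.03057364] [-1.14045128 -9.55290592  2.19910392]
```

View pics/c5.png

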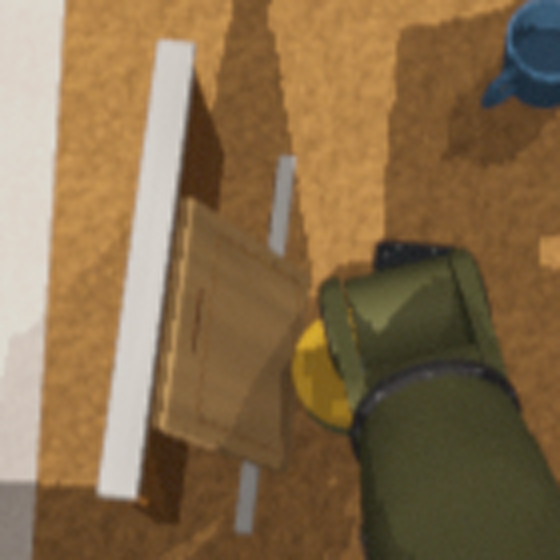

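The foot corners are at (308,277) and (282,466), nearly parallel to the batten with about 8 mm to go. Finishing in small steps and watching the force.

>>> arm_command --increments '[{"slide":[0.0002,0.002,0],"yaw":0,"gripper":0.64},{"slide":[0.0004,0.004,0],"yaw":0,"gripper":0.64},{"slide":[0.0005,0.006,0],"yaw":0,"gripper":0.64}]'

```text
time_s: 15.45
ee_pos: [0.5332, 0.1822, 0.0306]
eef_rot: [-3.141, 0.001, 1.498]
force: [-0.2, -10.1, 1.5]
grip_width: 0.0602
```

>>> arm_command --increments '[{"slide":[0.0001,0.001,0],"yaw":0,"gripper":0.64},{"slide":[0.0002,0.002,0],"yaw":0,"gripper":0.64}]'

```text
time_s: 15.7
ee_pos: [0.5334, 0.1841, 0.0305]
eef_rot: [-3.141, 0.001, 1.498]
force: [-0.8, -9.9, 1.3]
grip_width: 0.06
```

>>> arm_command --increments '[{"slide":[0.0001,0.001,0],"yaw":0,"gripper":0.64},{"slide":[0.0002,0.002,0],"yaw":0,"gripper":0.64}]'

```text
time_s: 15.95
ee_pos: [0.5336, 0.1861, 0.0305]
eef_rot: [-3.141, 0.001, 1.498]
force: [-0.9, -9.4, 1.0]
grip_width: 0.0604
```

>>> arm_command --increments '[{"slide":[0.0001,0.001,0],"yaw":0,"gripper":0.64},{"slide":[0.0002,0.002,0],"yaw":0,"gripper":0.64}]'

```text
time_s: 16.2
ee_pos: [0.5338, 0.1881, 0.0306]
eef_rot: [-3.141, 0.001, 1.498]
force: [-1.4, -12.2, 4.2]
grip_width: 0.06
```

>>> arm_command --increments '[{"slide":[0.0001,0.001,0],"yaw":0,"gripper":0.64},{"slide":[0.0002,0.002,0],"yaw":0,"gripper":0.64}]'

```text
time_s: 16.45
ee_pos: [0.5339, 0.1886, 0.0307]
eef_rot: [-3.141, 0.003, 1.498]
force: [-3.3, -25.6, 8.4]
grip_width: 0.0601
```

The force jumped to 26 N with motion stopped, so the foot is against the batten. Backing off.

>>> arm_command --increments '[{"slide":[0,-0.002,0],"yaw":0,"gripper":0.64},{"slide":[-0.001,-0.01,0],"yaw":0,"gripper":0.64},{"slide":[-0.002,-0.03,0],"yaw":0,"gripper":0.64},{"slide":[-0.004,-0.06,0],"yaw":0,"gripper":0.64},{"slide":[-0.008,-0.1,0.03],"yaw":0,"gripper":0.64},{"slide":[-0.01,-0.16,0.08],"yaw":0,"gripper":0.64},{"slide":[-0.01,-0.22,0.1],"yaw":0,"gripper":0.64},{"slide":[-0.01,-0.28,0.1],"yaw":0,"gripper":0.64}]'

```text
time_s: 17.45
ee_pos: [0.5242, -0.0799, 0.1316]
eef_rot: [3.138, 0.0, 1.498]
force: [1.9, 0.8, -0.4]
grip_width: 0.06
```

```bash
python3 - <<'E'
from h import *
o=readout.get_obs();print(o['time_s'],o['ee_pos'],o['force'])
c=cam('top')
for l in lids(c): print(l)
cv2.imwrite('pics/c6.png',cv2.resize(c['color'][95:255,150:350,::-1],None,fx=4,fy=3.75,interpolation=cv2.INTER_CUBIC))
c=cam('scene'); save(c,'pics/s6.png')
for l in lids(c): print(l)
E
```

```text
17.45 [ 0.524175   -0.07988136  0.13157186] [ 1.86364789  0.80145377 -0.38177811]
(array([0.5383, 0.2356]), array([234.1, 196.2]), array([29.3, 29.8]))
(array([ 0.6834, -0.1824]), array([355.5, 157.4]), array([26.9, 29.7]))
```

View pics/c6.png

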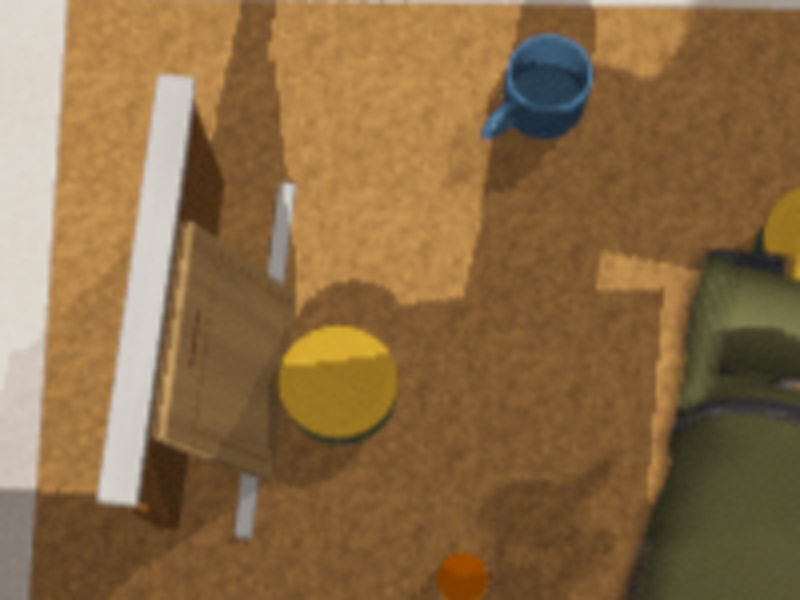

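View pics/s6.png

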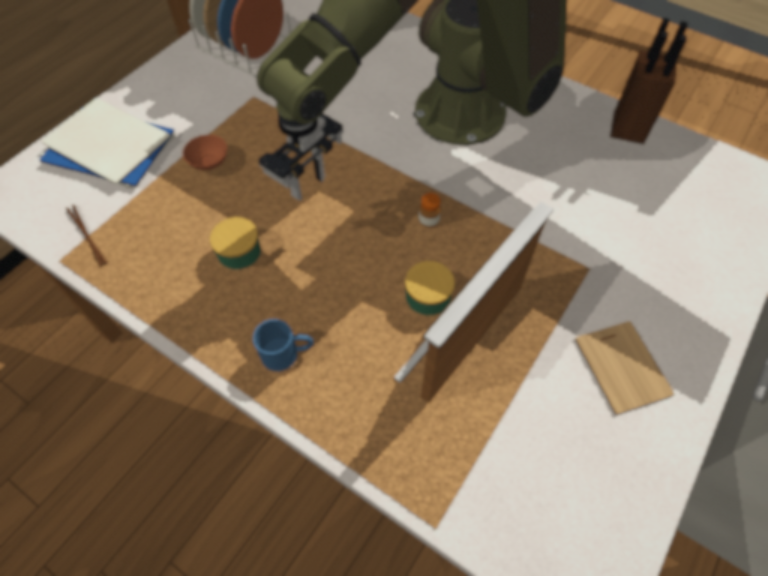

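The top view shows the foot corners at about (290,287) and (270,473), parallel to the batten, with the tin at (338,380) against the foot's middle. The mug, jar and bowl look unmoved. One numeric check, then I'll hand in.

```bash
python3 - <<'E'
from h import *
c=cam('top')
P=lambda u,v,z: ray(c,150+u/4,95+v/3.75,z)[:2]
e,f=P(294,183,.011),P(252,538,.011); g=(e-f)/np.linalg.norm(e-f); n=np.array([-g[1],g[0]])
D=lambda p:((e-p)@n+.0637).round(4)
r,s=P(290,289,.0063),P(270,474,.0063); h=r-s
t=[l[0] for l in lids(c)]
print('front edge to panel (home .078)',D(r),D(s),'rel yaw deg',np.degrees(np.arctan2(h[1],h[0])-np.arctan2(g[1],g[0])),'len',np.linalg.norm(h))
for q in t: print('tin',q,'to panel',D(q),'along foot',((q-(r+s)/2)@h/np.linalg.norm(h)).round(4))
print('time',readout.get_obs()['time_s'])
job.hand_in()
E
```

```text
front edge to panel (home .078) 0.0709 0.0723 rel yaw deg 0.47902285225555724 len 0.17799150020958876
tin [0.5384 0.2356] to panel 0.1244 along foot -0.0049
tin [ 0.6839 -0.1822] to panel 0.5302 along foot 0.1679
time 17.6
the job is handed in; nothing more can be done
```

I handed the job in at 17.6 s on the robot's clock; it gives no verdict, so success rests on my own checks.

**Which tin was full:** I nudged both tins by more than 20 mm. The nearer one took about 5–5.7 N to slide and the other about 1.5 N, so the nearer tin was the full one.

**Pushing the board in:** I cradled the full tin between the open fingers and pushed the board's foot in at its middle. I stopped when the force rose from about 10 N to 26 N and the motion halted, which means the foot had met the batten. I then backed the arm away, leaving the tin in place.

**Last checks, from the top camera:**

| Check | Measured | Wanted |
|---|---|---|
| Board angle to the batten | 0.5° | within 4° |
| Board's front lower edge to panel | 71–72 mm | 78 mm when home |
| Full tin's centre to panel | 124 mm | within 138 mm (128 is touching) |
| Full tin's offset along the foot | 5 mm | within 45 mm |
| Empty tin's distance from the panel | 530 mm (so far from the board) | centre over 110 mm from the foot's middle |

- **Disagreement:** The two panel distances came out 4–7 mm smaller than is physically possible. That looks like camera and edge-picking error, and the force jump agrees with the foot being home.
- **By eye or not measured:** The mug, jar and bowl looked unmoved in the pictures, and the tins looked upright. I did not measure the board's lean separately.

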